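# Clear the standards, then hold the sample cuvette in the light path

### The arm

A 6-joint arm with a two-finger parallel gripper is mounted at the origin on a cart in front of the work surface, level with it; the furniture and walls round the work are solid. World frame = base frame: x ahead of the robot, y to its left, z up, the work surface at z = 0. Lengths are in m, angles in rad, forces in N, time in s.
With the tool pointing down it reaches from about 0.275 to 0.775 m from the base axis. Payload 14.6 kg.
Tool frame: the origin (TCP) lies midway between the tips of the shut fingers; the grasp point (between the pads) lies 19 mm behind it; z points along the fingers, y is the line along which they close (so a half turn about z gives the same grasp; the last joint's range is limited). The gripper opens to 85 mm and grips with 20 to 120 N. Pads are 22 mm wide; open, the fingers measure 114 mm over their backs; the gripper's body (76 mm by 85 mm) begins 54 mm behind the grasp point. The pads swing forward as they close: fully open they stand 13 mm farther back than shut.
Start: joints at [-1.317, 0.263, -0.048, 1.259, 0, 1.415], TCP at [0.209, -0.482, 0.231] pointing down, gripper open.
Joint ranges: [-2.65, 2.65], [-0.89, 1.7], [-1.18, 1.37], [-2.13, 2.11], [-1.35, 1.29], [-3.14, 3.14]. Speed limits (rad/s): [1.89, 1.89, 2.57, 2.79, 3.14, 3.14].

### API

Orientations are given as a unit quaternion [x, y, z, w].
In Python, from plant import * gives the robot as it stands.
- The arm moves only by the tool carry_out, never from a script. Its arguments are lists of equal length, an entry for each row: "delta_rot": the turn, a rotation vector about the tool's x, y, z in degrees, a list of three; "linear": the shift along the tool's x, y, z in cm, a list of three; "gripper": the opening, from 0 (shut) to 1 (fully open). A call has 1 to 20 rows; each row shifts and turns the commanded pose from where the row before left it, along the tool's axes as they then stand; what a row does not reach is not made up. A row lasts 1/12 s, in which the tool goes at most 41.7 mm and 7.16 degrees, less where a joint would pass 70% of its speed; a pose out of reach is approached as far as the arm can. A call with a gripper value outside its range is refused whole. The fingers move at their own pace and stop on an object; "force" is the grip in N (left out, the last holds). Time passes only in rows, so rows that do not move let the fingers close. It gives the time, the measured TCP pose, the force, the opening and the grip force at its end, in the units of the state.
- sense(): the state, without advancing time (a new reading comes with each control period).
- get_image(name): name is "scene" or "top"; returns the picture (384x512x3 uint8, red, green, blue); there is no depth.
- camera_model(name): a dict with "fx", "fy", "cx", "cy" (pixels), "k1" (the pictures are not rectified: a ray, as slopes to the right and down, at radius r is drawn at 1 + k1 r^2 times it, then the intrinsics apply), "view" (4x4, takes a point from world to camera coordinates). Camera axes: x right, y up, looking along -z (the intrinsics and any distortion apply to the point x, -y, -z); pixel columns grow to the right and rows downward; lengths in m; the calibration is good to about 2 mm. A picture is of the moment at which its call begins. camera_model takes no time and is no camera call.
- finish_job(): hands the job in; it is judged then, once.
The state is a dict: "t": time; "joint_positions": joint angles; "joint_vel": joint speeds; "tau": joint torques, N m; "ee_pos": TCP position; "eef_rot": TCP orientation; "wrist_force": force on the tool from outside, world axes, zero at the start; "moment": the same for the moment, N m; "width": finger opening in m; "finger_force": force on a finger pad.
Only numpy, scipy, OpenCV 4.12 (cv2) and the standard library are available. Lean on these libraries where they do the work, as an engineer would, in place of code of your own. Each camera call takes 0.05 s, during which the arm holds its last target. There are 200 camera calls.

### The job

Sort the two measured standards from the rack: red-stoppered cuvette into the red tray, blue-stoppered into the blue tray, without dropping them. Then take the white-stoppered sample and finish while still holding it, upright and still in mid-air, in the middle of the photometer's light path with the light passing squarely through its two clear windows. Grip cuvettes by their frosted broad faces only, never by windows or stopper, and do not knock the photometer, bottle, petri dish or timer.

Things in the scene. Friction and masses are not known exactly. Their poses are not given: they have to be found in the camera images.
- red_cell: Glass cuvette, red stopper; a measured standard. Upright, glass 22.5 (its x) x 12.5 (its y) x 48 mm, stopper 18.5 x 9 mm and 8 mm higher; 22 g. Broad faces at +y and -y, 12.5 mm apart, 19.5 mm long, are frosted white; narrow ends at +x and -x are clear windows. Origin: centre of underside. Starts in any one of the rack's slots, parallel to the rack.
- blue_cell: Glass cuvette, blue stopper; a measured standard. Upright, glass 22.5 (its x) x 12.5 (its y) x 48 mm, stopper 18.5 x 9 mm and 8 mm higher; 22 g. Broad faces at +y and -y, 12.5 mm apart, 19.5 mm long, are frosted white; narrow ends at +x and -x are clear windows. Origin: centre of underside. Starts in any one of the rack's slots, parallel to the rack.
- sample_cell: Glass cuvette, white stopper; the sample. Upright, glass 22.5 (its x) x 12.5 (its y) x 48 mm, stopper 18.5 x 9 mm and 8 mm higher; 22 g. Broad faces at +y and -y, 12.5 mm apart, 19.5 mm long, are frosted white; narrow ends at +x and -x are clear windows. Origin: centre of underside. Starts in any one of the rack's slots, parallel to the rack.
- sample_cell_center (a point): centre of the sample cuvette's glass, 24 mm above its underside; axes as the cuvette's: x through the clear windows, z up
- red_cell_center (a point): centre of the red-stoppered cuvette's glass, 24 mm above its underside
- blue_cell_center (a point): centre of the blue-stoppered cuvette's glass, 24 mm above its underside
- red_cell_windows: the two clear window panes at the narrow ends of the red cuvette (red stopper); same frame as the cuvette; not to be touched
- red_cell_stopper: the red stopper on top of the red cuvette; same frame as the cuvette (48 to 56 mm above its underside); not to be touched
- blue_cell_windows: the two clear window panes at the narrow ends of the blue cuvette (blue stopper); same frame as the cuvette; not to be touched
- blue_cell_stopper: the blue stopper on top of the blue cuvette; same frame as the cuvette (48 to 56 mm above its underside); not to be touched
- sample_cell_windows: the two clear window panes at the narrow ends of the sample cuvette (white stopper); same frame as the cuvette; not to be touched
- sample_cell_stopper: the white stopper on top of the sample cuvette; same frame as the cuvette (48 to 56 mm above its underside); not to be touched
- rack: fixed grey block 170 (its x) x 50 (y) x 24 mm high; three slots 25.5 x 15.5 mm, 14 mm deep, at x = -55, 0, +55 mm, long side along x; slot floor 10 mm above the worktop. Origin: centre of its underside. Cuvettes stand in it with their windows facing along the row and 34 mm of glass above the block.
- red_tray: fixed open red tray, outside 90 (its x) x 110 (y) x 18 mm high, walls 4 mm, inner floor 4 mm above the worktop. Origin: centre of its underside.
- blue_tray: fixed open blue tray, same shape as the red one. Origin: centre of its underside.
- photometer: fixed photometer: dark base plate 230 (its x) x 70 x 10 mm, silver ribbed lamp barrel with yellow lens at -x, black detector box with steel-ringed aperture at +x, tops 98 mm above the worktop. Light runs along x from lens to aperture, 75 mm above the worktop, across an open gap of 94 mm; nothing there carries a cuvette. Origin: centre of its underside.
- beam (a point): middle of the light path, on its axis, 75 mm above the worktop, midway between lamp and detector; x runs along the light, z up
- brown_bottle: bystander: brown bottle with a blue cap, 52 mm wide, 125 mm tall, loose, behind the rack. Origin: centre of its underside.
- petri_dish: bystander: closed petri dish, 87 mm wide, 16 mm high, loose, behind the rack. Origin: centre of its underside.
- timer: bystander: white lab timer lying flat, 66 x 58 x 19 mm, loose, in front of the photometer. Origin: centre of its underside.
Mind the look-alikes: they are no part of the job. Leave any pink or purple look-alike of the blue_cell alone.

How it is judged:
On the way:
1. the red-stoppered cuvette lies or stands let go in the red tray and the blue-stoppered one in the blue tray (x of red_cell_center in the frame of red_tray between -0.041 and 0.041 m and y of red_cell_center in the frame of red_tray between -0.051 and 0.051 m and z of red_cell_center in the frame of red_tray below 0.04 m and contact force between the fingers and red_cell below 0.05 N and linear speed of each of red_cell, blue_cell below 0.05 m/s and x of blue_cell_center in the frame of blue_tray between -0.041 and 0.041 m and y of blue_cell_center in the frame of blue_tray between -0.051 and 0.051 m and z of blue_cell_center in the frame of blue_tray below 0.04 m and contact force between the fingers and blue_cell below 0.05 N), for 0.2 s.
At the end, for the whole second after the job is handed in: Sample held by the fingers alone, still, clear of the photometer; glass centre within 5 mm sideways, 8 mm in height, 20 mm along the light of the path's middle; windows square to the light and upright within 0.15 rad; red and blue cuvettes let go at rest in their own trays (all of step 1 and x of sample_cell_center in the frame of beam between -0.02 and 0.02 m and y of sample_cell_center in the frame of beam between -0.005 and 0.005 m and z of sample_cell_center in the frame of beam between -0.008 and 0.008 m and angle between the x axis of sample_cell and the x axis of beam, either way round below 0.15 rad and angle between sample_cell's own z axis and vertical below 0.15 rad and contact force between the fingers and sample_cell above 1 N and contact force between sample_cell and photometer below 0.05 N and linear speed of sample_cell below 0.02 m/s); the arm keeps its last pose, push and grip.
It fails at once if a clear window or the stopper of a cuvette is pressed by the fingers (over 1 N) (contact force between the fingers and red_cell_windows above 1 N or contact force between the fingers and red_cell_stopper above 1 N or contact force between the fingers and blue_cell_windows above 1 N or contact force between the fingers and blue_cell_stopper above 1 N or contact force between the fingers and sample_cell_windows above 1 N or contact force between the fingers and sample_cell_stopper above 1 N).
It fails at once if a cuvette is dropped (falls free of the fingers at over 0.7 m/s, about 25 mm) ((linear speed of red_cell above 0.7 m/s and contact force between the fingers and red_cell below 0.05 N) or (linear speed of blue_cell above 0.7 m/s and contact force between the fingers and blue_cell below 0.05 N) or (linear speed of sample_cell above 0.7 m/s and contact force between the fingers and sample_cell below 0.05 N)).
It fails at once if the photometer is knocked (over 3 N from the robot or the sample) (contact force between any of the arm, the fingers, sample_cell and photometer above 3 N).
It fails at once if the bottle, the petri dish or the timer is shifted by more than 20 mm (distance of any of brown_bottle, petri_dish, timer from where it was at the start of the episode above 0.02 m).
It also fails if it takes over 72 s, if anything falls off the work surface, if the arm or the gripper's body presses on something with over 40 N, if the wrist force passes 120 N, or if a joint passes its speed limit or range.

## Working session

There is one attempt and no reset: what is moved stays moved. The work goes in short steps, Python scripts to look and compute and a tool call to move; the robot and the scene stay as the last step left them, time stands still between calls to the robot, and variables do not carry over. Pictures are saved under pics/ and viewed, at most 10 in all, crops included, and the job is handed in when it is done.

Besides the shell and the picture viewer there is one more tool, called after "Call:" as name(argument=value, ...), one argument or row to a line, values as JSON. carry_out: Moves the arm, as the interface text tells. Its arguments: {"type":"object","properties":{"delta_rot":{"type":"array","items":{"type":"array","items":{"type":"number"}}},"linear":{"type":"array","items":{"type":"array","items":{"type":"number"}}},"gripper":{"type":"array","items":{"type":"number"}},"force":{"type":"number"}},"required":["delta_rot","linear","gripper"]}

```bash
mkdir -p pics; python3 - <<'E'
from plant import *
import cv2
for n in("scene","top"):
    im=get_image(n); cv2.imwrite(f"pics/{n}0.png",im[:,:,::-1]); print(n,camera_model(n))
print(sense())
E
```

```text
scene {'fx': 365.12149435438704, 'fy': 365.12149435438704, 'cx': 252.1427380558146, 'cy': 190.5749903121931, 'k1': -0.11257931720193763, 'view': array([[-0.6360933 , -0.77142384,  0.01704605,  0.34676746],
       [ 0.33803824, -0.25874164,  0.90486624, -0.2597475 ],
       [-0.69362487,  0.58134157,  0.42535458, -0.49021746],
       [ 0.        ,  0.        ,  0.        ,  1.        ]])}
top {'fx': 432.0863971922812, 'fy': 432.0863971922812, 'cx': 251.70353744734405, 'cy': 195.62463638150766, 'k1': 0.04528053136081272, 'view': array([[-0.01883685, -0.99981762,  0.00314771, -0.01459741],
       [ 0.90886878, -0.0158112 ,  0.41678238, -0.54181106],
       [-0.4166566 ,  0.01071172,  0.90900085, -1.02197237],
       [ 0.        ,  0.        ,  0.        ,  1.        ]])}
{'t': 0.1, 'joint_positions': array([-1.31729259e+00,  2.63521584e-01, -4.88324853e-02,  1.25937527e+00,
       -6.40165561e-07,  1.41549169e+00]), 'joint_vel': array([ 0.00094295,  0.00065869,  0.00306411,  0.00121679, -0.00058025,
       -0.00018447]), 'tau': array([ 3.43924767e-03, -6.38578248e+01,  3.85064042e+01,  1.00528679e-02,
       -4.85919281e-05, -1.13618486e-05]), 'ee_pos': array([ 0.2086344 , -0.48153063,  0.23086411]), 'eef_rot': array([ 9.79181992e-01,  2.02983763e-01, -2.32157238e-05, -4.65927990e-04]), 'wrist_force': array([ 0.26555332, -0.07852355,  0.6064631 ]), 'moment': array([ 0.0136879 ,  0.05777575, -0.01561583]), 'finger_force': 0.0, 'width': 0.08518043494399986}
```

View pics/top0.png

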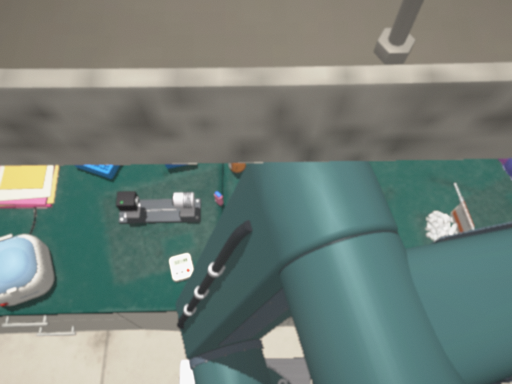

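View pics/scene0.png

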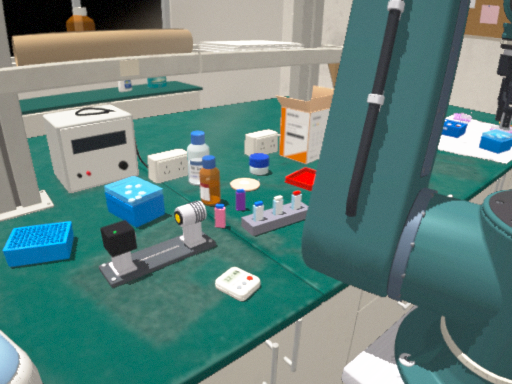

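The top view shows the photometer (barrel ~(185,200), detector ~(127,200)) and the timer (180,267), but the arm hides the rack and trays. The scene view shows the rack (~(275,217)) with stoppers blue (258,207), white (279,201) and red (297,195). It also shows the red tray (302,178), the pink and purple look-alikes (220,215) and (240,200), and the bottle (209,180).

```bash
cat > h.py <<'E'
from plant import *
import numpy as np, cv2
from scipy.optimize import least_squares
from scipy.spatial.transform import Rotation as R
CM={n:camera_model(n) for n in("scene","top")}
def KD(n):
    c=CM[n]; return np.array([[c['fx'],0,c['cx']],[0,c['fy'],c['cy']],[0,0,1]]),np.array([c['k1'],0,0,0,0.])
F=np.diag([1,-1,-1.])
def proj(n,P):
    V=CM[n]['view'];K,D=KD(n);r=F@V[:3,:3];t=F@V[:3,3]
    return cv2.projectPoints(np.asarray(P,float).reshape(-1,1,3),cv2.Rodrigues(r)[0],t,K,D)[0][:,0]
def ray(n,uv):
    V=CM[n]['view'];K,D=KD(n)
    p=cv2.undistortPoints(np.array([[uv]],float),K,D)[0,0]
    r=V[:3,:3];return -r.T@V[:3,3], r.T@(F@np.array([p[0],p[1],1]))
def onz(n,uv,z):
    c,d=ray(n,uv);return c+d*(z-c[2])/d[2]
def tri(a,b):
    (c1,d1),(c2,d2)=ray("scene",a),ray("top",b)
    s=np.linalg.lstsq(np.c_[d1,-d2],c2-c1,rcond=None)[0]
    p,q=c1+d1*s[0],c2+d2*s[1];return (p+q)/2,np.linalg.norm(p-q)
E
python3 - <<'E'
from h import *
np.set_printoptions(precision=3,suppress=True)
for k,uv,z in [("blue stop",(258,204),.066),("white",(279,197),.066),("red",(297,191),.066),("rack L",(243,232),0),("redtray",(302,180),.01),("bottle",(209,203),0),("petri?",(245,184),.016),("timer",(238,284),.019),("phot base L",(113,280),0),("phot R",(215,245),0)]:print(k,onz("scene",uv,z))
for k,uv,z in [("timer",(180,267),.019),("barrel",(186,194),.098),("bluething",(100,170),.0),("pink",(218,192),.05),("dark",(182,167),0.02),("bottle",(237,163),0.1)]:print(k,onz("top",uv,z))
for n in CM: print(n,ray(n,(256,192))[0])
E
```

```text
blue stop [0.512 0.012 0.066]
white [ 0.51  -0.05   0.066]
red [ 0.507 -0.107  0.066]
rack L [0.524 0.044 0.   ]
redtray [ 0.633 -0.263  0.01 ]
bottle [0.692 0.026 0.   ]
petri? [ 0.702 -0.103  0.016]
timer [0.369 0.178 0.019]
phot base L [ 0.538  0.342 -0.   ]
phot R [0.519 0.124 0.   ]
timer [0.38  0.171 0.019]
barrel [0.559 0.152 0.098]
bluething [0.688 0.428 0.   ]
pink [0.586 0.07  0.05 ]
dark [0.684 0.18  0.02 ]
bottle [0.65  0.014 0.1  ]
scene [-0.032  0.485  0.438]
top [ 0.066 -0.012  1.155]
```

Call:
carry_out(
  delta_rot=[
    [0,0,0],
    [0,0,0],
    [0,0,0],
    [0,0,0],
    [0,0,0],
    [0,0,0],
    [0,0,0],
    [0,0,0],
    [0,0,0],
  ],
  linear=[
    [-3,-0.6,-1.2],
    [-3,-0.6,-1.2],
    [-3,-0.6,-1.2],
    [-3,-0.6,-1.2],
    [-3,-0.6,-1.2],
    [-3,-0.6,-1.2],
    [-3,0,0],
    [-3,0,0],
    [0,0,0],
  ],
  gripper=[1,1,1,1,1,1,1,1,1],
)

```text
t: 0.85
ee_pos: [-0.0299, -0.5456, 0.3024]
eef_rot: [0.98, 0.201, -0.0, -0.0]
wrist_force: [1.2, -0.7, -0.8]
width: 0.0857
finger_force: 0.0
```

```bash
python3 - <<'E'
from h import *
ims={n:get_image(n)[:,:,::-1] for n in CM}
for n in CM: cv2.imwrite(f"pics/{n}1.png",ims[n])
a=cv2.resize(ims['scene'][150:330,60:460],(800,360),interpolation=cv2.INTER_CUBIC)
b=cv2.resize(ims['top'][130:250,90:490],(800,240),interpolation=cv2.INTER_CUBIC)
cv2.imwrite("pics/c1.png",np.vstack([a,b])); s=sense(); print(s['joint_positions'],s['ee_pos'],s['t'])
E
```

```text
[-1.76941959e+00  2.89892383e-01  1.82181062e-01  1.46422789e+00
  1.10121330e-04  9.65174652e-01] [-0.02667052 -0.54418042  0.30269924] 0.95
```

View pics/c1.png

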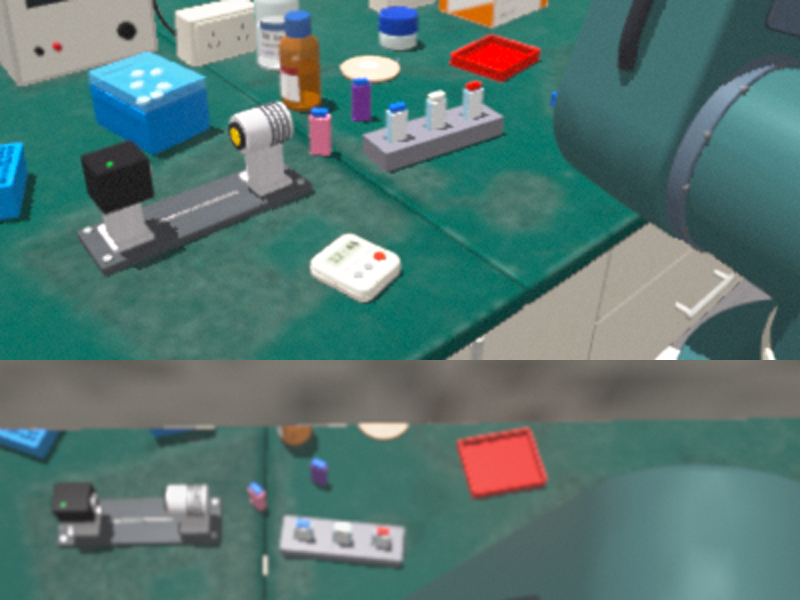

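The picture shows the rack with blue, white and red stoppers from left to right, at top pixels about (242,214), (261,216) and (281,218). The red tray is at top pixel (341,181). Only the edge of the blue tray shows, behind the arm (scene ~(338,199)). I'll enlarge the rack and photometer to pick corners.

```bash
python3 - <<'E'
from h import *
S=cv2.imread("pics/scene1.png");T=cv2.imread("pics/top1.png")
def c(im,u,v,w,h,s): return cv2.resize(im[v:v+h,u:u+w],(w*s,h*s),interpolation=cv2.INTER_CUBIC)
A=np.hstack([c(T,225,200,75,50,5),c(S,235,185,80,50,5)])  # rack
B=np.hstack([c(T,110,180,100,60,4),c(S,95,200,90,60,4)])
out=np.zeros((500,800,3),np.uint8);out[:250,:A.shape[1]]=A;out[255:495,:B.shape[1]]=B
for i in range(0,800,50): cv2.line(out,(i,0),(i,4),(0,255,255),1)
cv2.imwrite("pics/c2.png",out)
E
```

```text
(no output)
```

View pics/c2.png

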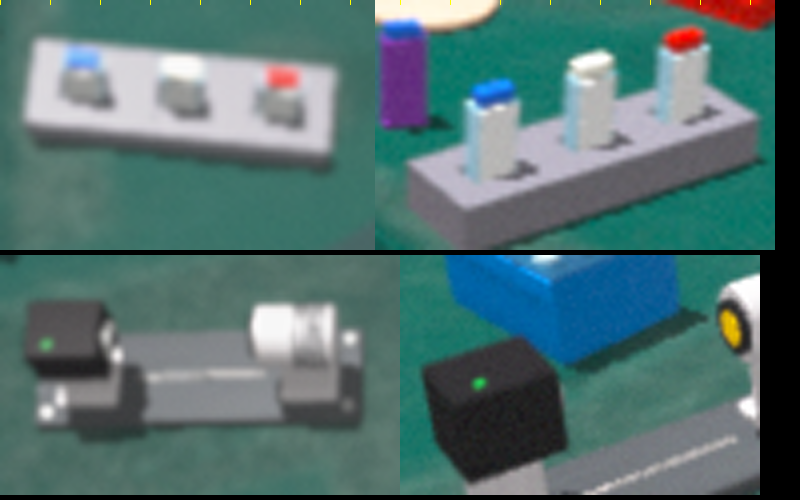

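```bash
cat >> h.py <<'E'
def fit(obs,x0):
    # obs: (cam,uv,local xyz); pose x,y,yaw,z0
    def P(p,l): 
        c,s=np.cos(p[2]),np.sin(p[2]); return np.array([p[0]+c*l[0]-s*l[1],p[1]+s*l[0]+c*l[1],p[3]+l[2]])
    def f(p): return np.concatenate([proj(n,P(p,l))[0]-uv for n,uv,l in obs])
    r=least_squares(f,x0,loss='soft_l1');return r.x,r.fun.reshape(-1,2)
E
python3 - <<'E'
from h import *
np.set_printoptions(precision=4,suppress=True)
def px(X,Y,s,u,v,x0=0,y0=0): return np.array([(X-x0+.5)/s-.5+u,(Y-y0+.5)/s-.5+v])
T=lambda X,Y:px(X,Y,5,225,200)
S=lambda X,Y:px(X,Y,5,235,185,375)
h=.024
# rack x direction taken toward -y world; local x=-.085 is left(+y world)
# local frame: x toward -y_world => local y toward +x world
o=[("top",T(36,38),(-.085,.025,h)),("top",T(337,66),(.085,.025,h)),("top",T(333,153),(.085,-.025,h)),("top",T(25,127),(-.085,-.025,h)),
("scene",S(410,163),(-.085,.025,h)),("scene",S(465,210),(-.085,-.025,h)),("scene",S(758,118),(.085,-.025,h)),("scene",S(467,250),(-.085,-.025,0)),("scene",S(757,155),(.085,-.025,0))]
for sub,nm in((o,'both'),([q for q in o if q[0]=='top'],'top'),([q for q in o if q[0]=='scene'],'scene')):
    p,r=fit(sub,[.51,-.05,-1.57,0]);print(nm,p,'\n',r if nm=='both' else abs(r).max())
for k,a,b in(("blue",(494,88),(84,52)),("white",(592,60),(183,64)),("red",(685,35),(283,75))):print(k,*tri(S(*a),T(*b)))
T2=lambda X,Y:px(X,Y,4,110,180,0,255)
S2=lambda X,Y:px(X,Y,4,95,200,400,255)
S1=lambda X,Y:px(X,Y,2,60,150)
o=[("top",T2(37,421),(.115,-.035,.01)),("top",T2(362,421),(-.115,-.035,.01)),("top",T2(360,330),(-.115,.035,.01)),
("scene",S1(80,233),(.115,.035,.01)),("scene",S1(107,268),(.115,-.035,.005)),("scene",S1(313,187),(-.115,-.035,.01)),("scene",S2(732,328),(-.047,0,.075))]
for sub,nm in((o,'both'),([q for q in o if q[0]=='top'],'top'),([q for q in o if q[0]=='scene'],'scene')):
    p,r=fit(sub,[.53,.23,1.57,0]);print(nm,p,'\n',r if nm=='both' else abs(r).max())
print(onz("top",T2(253,335),.075),onz("top",T2(335,335),.075))
for k in [(460,437),(528,429),(545,487),(475,497)]: print("redtray",onz("top",px(*k,2,90,130,0,360),.018))
for k in [(452,57),(497,34),(540,52),(495,77)]: print("redtrayS",onz("scene",S1(*k),.018))
# shelf edge height unknown: rays
print([ray("top",(256,y))[1] for y in (65,160)])
E
```

```text
both [ 0.5127 -0.0504 -1.6858  0.0008] 
 [[ 0.179   0.6018]
 [-0.2091  0.4014]
 [-0.4377 -0.3932]
 [ 0.3159 -0.7793]
 [-0.2888 -0.442 ]
 [ 0.5415 -0.3242]
 [ 0.3238 -0.6035]
 [-0.055   0.9354]
 [-0.3302  0.5967]]
top [ 0.5069 -0.05   -1.6827  0.0151] 
 0.5939006714056347
scene [ 0.5166 -0.0542 -1.6942 -0.0024] 
 0.8031583014475814
blue [0.5225 0.0032 0.0643] 0.002312480217811784
white [ 0.5144 -0.0504  0.0653] 0.0013462789380386058
red [ 0.507  -0.1045  0.0653] 0.0013954873160426711
both [0.49   0.238  1.5304 0.0012] 
 [[ 0.0247 -3.8244]
 [ 0.1162 -2.1806]
 [-1.2058 44.1178]
 [22.3347 34.845 ]
 [-3.954  -2.3485]
 [-0.6586 -3.3007]
 [16.267  12.6189]]
top [ 0.4976  0.24    1.6196 -0.0211] 
 40.60324410881549
scene [ 0.5627  0.2318  0.9797 -0.0127] 
 35.26052840446329
[0.553  0.1906 0.075 ] [0.5521 0.1347 0.075 ]
redtray [ 0.6736 -0.23    0.018 ]
redtray [ 0.6853 -0.3324  0.018 ]
redtray [ 0.5894 -0.3458  0.018 ]
redtray [ 0.5753 -0.2433  0.018 ]
redtrayS [ 0.6583 -0.2203  0.018 ]
redtrayS [ 0.6815 -0.3427  0.018 ]
redtrayS [ 0.5916 -0.34    0.018 ]
redtrayS [ 0.5717 -0.2189  0.018 ]
[array([ 0.6901, -0.0254, -0.7835]), array([ 0.4914, -0.022 , -0.8746])]
```

```bash
python3 - <<'E'
from h import *
np.set_printoptions(precision=4,suppress=True)
def px(X,Y,s,u,v,x0=0,y0=0): return np.array([(X-x0+.5)/s-.5+u,(Y-y0+.5)/s-.5+v])
T2=lambda X,Y:px(X,Y,4,110,180,0,255)
S2=lambda X,Y:px(X,Y,4,95,200,400,255)
S1=lambda X,Y:px(X,Y,2,60,150)
o=[("top",T2(37,421),(.115,.035,.01)),("top",T2(362,421),(-.115,.035,.01)),("top",T2(360,330),(-.115,-.035,.01)),
("scene",S1(80,233),(.115,-.035,.01)),("scene",S1(107,268),(.115,.035,.005)),("scene",S1(313,187),(-.115,.035,.01)),("scene",S2(732,328),(-.047,0,.075))]
for sub,nm in((o,'both'),([q for q in o if q[0]=='top'],'top'),([q for q in o if q[0]=='scene'],'scene')):
    p,r=fit(sub,[.53,.23,1.57,0]);print(nm,p,'\n',r)
# stripe on base top, z=.01
for k in ((150,377),(262,373)):print(onz("top",T2(*k),.01))
for k in ((583,492),(735,440)):print(onz("scene",S2(*k),.01))
s=sense();m=R.from_quat(s['eef_rot']).as_matrix();print(m)
E
```

```text
both [ 0.5522  0.2362  1.5643 -0.0026] 
 [[-0.0249  0.4947]
 [ 0.3146 -0.4395]
 [ 1.7147 -0.1373]
 [-0.9491 -0.9838]
 [-1.2578  2.5839]
 [ 0.5208 -1.0719]
 [ 0.6083  0.7691]]
top [ 0.5581  0.2406  1.5598 -0.0165] 
 [[-0.0363  0.1987]
 [-0.7092 -0.3888]
 [ 0.8109  0.1727]]
scene [ 0.562   0.2317  1.5655 -0.0089] 
 [[ 0.1644 -1.5343]
 [-0.2555  1.6026]
 [-0.2869 -1.2974]
 [ 0.3905  0.9371]]
[0.5507 0.2743 0.01  ]
[0.5523 0.1947 0.01  ]
[0.5554 0.2777 0.01  ]
[0.5504 0.1949 0.01  ]
[[ 0.9183  0.3959  0.0003]
 [ 0.3959 -0.9183  0.0011]
 [ 0.0007 -0.0009 -1.    ]]
```

```bash
python3 - <<'E'
from h import *
np.set_printoptions(precision=3,suppress=True)
for row in(65,85,160):
  for u in(100,400):
    c,d=ray("top",(u,row))
    for z in(1.0,.8,.7,.6,.5,.4,.3):
        P=c+d*(z-c[2])/d[2]; print(row,u,P,proj("scene",P)[0])
print("foot",onz("scene",(30,228),0),onz("scene",(70,210),0))
E
```

```text
65 100 [0.203 0.053 1.   ] [-126.567 1562.354]
65 100 [0.381 0.138 0.8  ] [ 261.104 -227.631]
65 100 [0.469 0.18  0.7  ] [ 193.661 -170.117]
65 100 [0.558 0.223 0.6  ] [138.209 -87.93 ]
65 100 [0.646 0.265 0.5  ] [ 96.65  -14.256]
65 100 [0.735 0.307 0.4  ] [65.73  46.494]
65 100 [0.823 0.349 0.3  ] [42.438 95.752]
65 400 [ 0.201 -0.082  1.   ] [203.875 308.984]
65 400 [ 0.376 -0.173  0.8  ] [ 397.524 -171.773]
65 400 [ 0.463 -0.219  0.7  ] [ 370.447 -107.265]
65 400 [ 0.55  -0.264  0.6  ] [345.827 -48.136]
65 400 [ 0.637 -0.309  0.5  ] [325.863  -0.04 ]
65 400 [ 0.724 -0.355  0.4  ] [309.905  38.471]
65 400 [ 0.811 -0.4    0.3  ] [297.047  69.539]
85 100 [0.192 0.052 1.   ] [-228.435 1852.625]
85 100 [0.355 0.135 0.8  ] [ 275.468 -227.598]
85 100 [0.436 0.176 0.7  ] [ 209.725 -177.687]
85 100 [0.517 0.218 0.6  ] [152.854 -94.009]
85 100 [0.599 0.259 0.5  ] [109.458 -16.921]
85 100 [0.68  0.301 0.4  ] [76.907 47.271]
85 100 [0.761 0.342 0.3  ] [52.295 99.528]
85 400 [ 0.19  -0.081  1.   ] [166.269 396.055]
85 400 [ 0.35  -0.169  0.8  ] [ 408.46  -174.135]
85 400 [ 0.43  -0.214  0.7  
[... 235 characters left out ...]
1.   ] [-801.087 3339.669]
160 100 [0.268 0.124 0.8  ] [ 322.906 -202.575]
160 100 [0.325 0.163 0.7  ] [ 275.802 -203.004]
160 100 [0.382 0.201 0.6  ] [ 216.979 -118.289]
160 100 [0.438 0.24  0.5  ] [167.171 -27.773]
160 100 [0.495 0.278 0.4  ] [128.075  51.294]
160 100 [0.552 0.317 0.3  ] [ 97.866 116.846]
160 400 [ 0.152 -0.075  1.   ] [-35.845 825.606]
160 400 [ 0.263 -0.156  0.8  ] [ 445.841 -176.564]
160 400 [ 0.319 -0.196  0.7  ] [ 432.329 -121.476]
160 400 [ 0.374 -0.237  0.6  ] [410.95  -57.471]
160 400 [ 0.43  -0.277  0.5  ] [390.94   -1.709]
160 400 [ 0.485 -0.317  0.4  ] [373.856  44.311]
160 400 [ 0.541 -0.358  0.3  ] [359.566  82.017]
foot [0.841 0.435 0.   ] [0.875 0.331 0.   ]
```

View pics/scene1.png

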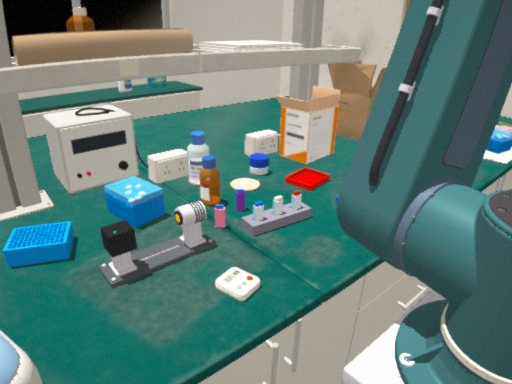

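The bar in the scene view runs behind the work, and the dark beam in the top view sits above the arm, so neither is in the way. Next I'll rotate to the rack's heading (60°) and fly to above the red cell.

Call:
carry_out(
  delta_rot=[
    [0,0,-6],
    [0,0,-6],
    [0,0,-6],
    [0,0,-6],
    [0,0,-6],
    [0,0,-6],
    [0,0,-6],
    [0,0,-6],
    [0,0,-6],
    [0,0,-6],
  ],
  linear=[
    [0,0,0],
    [0,0,0],
    [0,0,0],
    [0,0,0],
    [0,0,0],
    [0,0,0],
    [0,0,0],
    [0,0,0],
    [0,0,0],
    [0,0,0],
  ],
  gripper=[0.5,0.5,0.5,0.5,0.5,0.5,0.5,0.5,0.5,0.5],
  force=25,
)

```text
t: 1.78
ee_pos: [-0.0247, -0.5436, 0.3033]
eef_rot: [0.744, 0.668, 0.0, -0.0]
wrist_force: [-0.1, -0.2, 0.1]
width: 0.0427
finger_force: 0.0
```

Call:
carry_out(
  delta_rot=[
    [0,0,0],
    [0,0,0],
    [0,0,0],
    [0,0,0],
    [0,0,0],
    [0,0,0],
    [0,0,0],
    [0,0,0],
    [0,0,0],
    [0,0,0],
    [0,0,0],
    [0,0,0],
    [0,0,0],
    [0,0,0],
    [0,0,0],
    [0,0,0],
    [0,0,0],
    [0,0,0],
    [0,0,0],
    [0,0,0],
  ],
  linear=[
    [2.6,2.5,0.5],
    [2.6,2.5,0.5],
    [2.6,2.5,0.5],
    [2.6,2.5,0.5],
    [2.6,2.5,0.5],
    [2.6,2.5,0.5],
    [2.6,2.5,0.5],
    [2.6,2.5,0.5],
    [2.6,2.5,0.5],
    [2.6,2.5,0.5],
    [2.6,2.5,0.5],
    [2.6,2.5,0.5],
    [2.6,2.5,0.5],
    [2.6,2.5,0.5],
    [2.6,2.5,0.5],
    [2.6,2.5,0.5],
    [2.6,2.5,0.5],
    [2.6,2.5,0.5],
    [2.6,2.5,0.5],
    [0,0,0],
  ],
  gripper=[0.5,0.5,0.5,0.5,0.5,0.5,0.5,0.5,0.5,0.5,0.5,0.5,0.5,0.5,0.5,0.5,0.5,0.5,0.5,0.5],
)

```text
t: 3.45
ee_pos: [0.5055, -0.1032, 0.207]
eef_rot: [0.745, 0.667, 0.0, -0.001]
wrist_force: [-0.6, 0.3, 0.2]
width: 0.0429
finger_force: 0.0
```

```bash
python3 - <<'E'
from h import *
ims={n:get_image(n)[:,:,::-1] for n in CM}
for n in CM: cv2.imwrite(f"pics/{n}2.png",ims[n])
a=cv2.resize(ims['scene'][130:280,180:450],(800,444),interpolation=cv2.INTER_CUBIC)
cv2.imwrite("pics/c3.png",np.hstack([ims['scene'][130:380,180:512],ims['top'][150:400,100:500]]))
s=sense(); print(s['joint_positions'],s['ee_pos'],s['eef_rot'],s['t'],s['width'])
E
```

```text
Traceback (most recent call last):
ValueError: all the input array dimensions except for the concatenation axis must match exactly, but along dimension 0, the array at index 0 has size 250 and the array at index 1 has size 234
```

```bash
python3 - <<'E'
from h import *
S=cv2.imread("pics/scene2.png");T=cv2.imread("pics/top2.png")
a=cv2.resize(S[120:270,210:430],None,fx=3.6,fy=3.6,interpolation=cv2.INTER_CUBIC)[:,:790]
cv2.imwrite("pics/c3.png",np.vstack([cv2.resize(a,(660,450))[:320],cv2.copyMakeBorder(T[140:384,0:512],0,0,0,148,0)]))
E
```

```text
(no output)
```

View pics/c3.png

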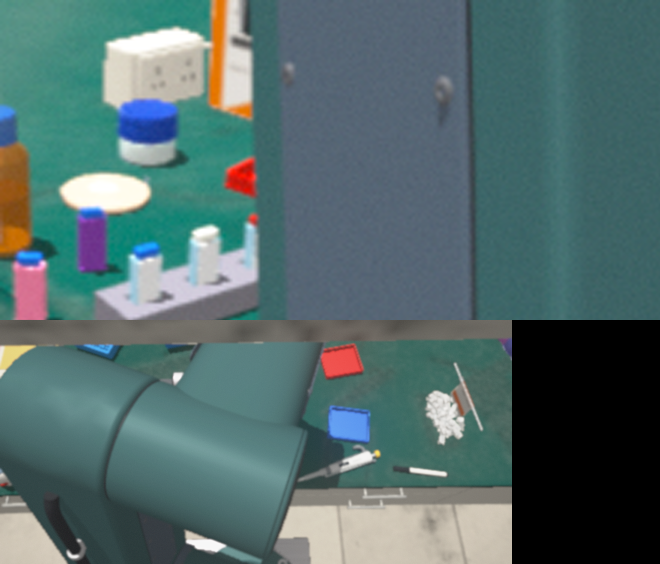

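The blue tray is at top pixels (329–370, 225–262). I'll get both tray poses by colour masks, and descend on the red cell.

```bash
python3 - <<'E'
from h import *
np.set_printoptions(precision=4,suppress=True)
T=cv2.imread("pics/top2.png").astype(int);S=cv2.imread("pics/scene1.png").astype(int)
def msk(im,k,roi):
    b,g,r=im[...,0],im[...,1],im[...,2]
    m=(b>r+60)&(b>g+30) if k=='b' else (r>g+70)&(r>b+70)
    z=np.zeros(m.shape,np.uint8);y0,y1,x0,x1=roi;z[y0:y1,x0:x1]=m[y0:y1,x0:x1];return z
def corners(z):
    c=max(cv2.findContours(z,0,1)[0],key=cv2.contourArea);return cv2.boxPoints(cv2.minAreaRect(c))
for k,roi in(('r',(150,205,318,380)),('b',(210,275,318,390))):
    z=msk(T,k,roi);q=np.array([onz("top",p,.012)for p in corners(z)])
    print(k,z.sum(),corners(z).round(1).tolist(),'centre',q.mean(0),[np.linalg.norm(q[i]-q[(i+1)%4])for i in range(4)],np.degrees(np.arctan2(*(q[1]-q[0])[1::-1])))
z=msk(S,'r',(165,190,280,335));ys,xs=np.nonzero(z);print(tri((xs.mean(),ys.mean()),corners(msk(T,'r',(150,205,318,380))).mean(0)))
E
```

```text
r 1079 [[319.0, 169.60000610351562], [357.8999938964844, 162.6999969482422], [363.0, 191.5], [324.1000061035156, 198.39999389648438]] centre [ 0.6353 -0.2903  0.012 ] [np.float64(0.12056043258725505), np.float64(0.09588180896942357), np.float64(0.1168134109426897), np.float64(0.09486789738497009)] -79.88118378009213
b 1410 [[325.1000061035156, 258.0], [328.79998779296875, 224.39999389648438], [372.3999938964844, 229.3000030517578], [368.70001220703125, 262.8999938964844]] centre [ 0.4405 -0.291   0.012 ] [np.float64(0.0992303312392048), np.float64(0.12145959698335695), np.float64(0.09892610351970099), np.float64(0.11740310102490718)] -11.271293926419101
(array([ 0.6374, -0.2913,  0.0068]), np.float64(0.0006376321921093671))
```

Call:
carry_out(
  delta_rot=[
    [0,0,0],
    [0,0,0],
    [0,0,0],
    [0,0,0],
    [0,0,0],
    [0,0,0],
    [0,0,0],
    [0,0,0],
    [0,0,0],
  ],
  linear=[
    [-0.1,0.1,3],
    [0,0,3],
    [0,0,3],
    [0,0,3],
    [0,0,2],
    [0,0,2],
    [0,0,1],
    [0,0,0.9],
    [0,0,0],
  ],
  gripper=[0.5,0.5,0.5,0.5,0.5,0.5,0.5,0.5,0.5],
)

```text
t: 4.3
ee_pos: [0.5022, -0.1089, 0.0284]
eef_rot: [0.747, 0.665, -0.0, -0.001]
wrist_force: [0.4, -0.2, 0.4]
width: 0.0431
finger_force: 0.0
```

```bash
python3 - <<'E'
from h import *
np.set_printoptions(precision=4,suppress=True)
for i in range(3):
    im=get_image("scene");s=sense();print(s['t'],s['ee_pos'],s['eef_rot'],s['joint_vel'],s['wrist_force'])
S=im[150:260,210:370,::-1];cv2.imwrite("pics/c4.png",cv2.resize(S,None,fx=4.5,fy=4.5,interpolation=cv2.INTER_CUBIC))
E
```

```text
4.35 [ 0.5028 -0.109   0.0293] [ 0.7467  0.6652 -0.0002 -0.0003] [ 0.0037 -0.0164  0.0269  0.0177  0.0007  0.0017] [ 1.1401 -0.2967  0.5685]
4.4 [ 0.5033 -0.1091  0.0299] [0.7466 0.6652 0.0001 0.0002] [ 0.0036 -0.0073  0.0149  0.0046 -0.0001  0.0016] [-0.5425 -0.2817  1.0244]
4.45 [ 0.5037 -0.1092  0.0301] [0.7466 0.6653 0.0002 0.0005] [ 0.0056 -0.0021  0.0073  0.0003 -0.0005  0.0013] [-0.1529  0.7097 -0.0985]
```

View pics/c4.png

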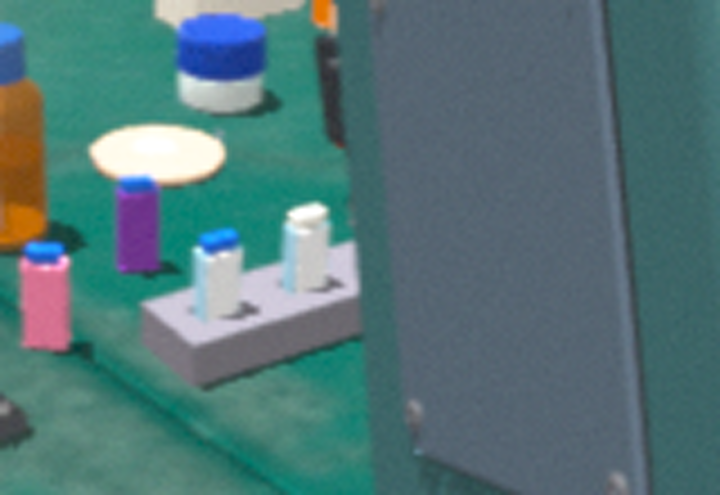

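Call:
carry_out(
  delta_rot=[
    [0,0,0],
    [0,0,0],
    [0,0,0],
    [0,0,0],
  ],
  linear=[
    [0.2,0.2,0.1],
    [0.2,0.1,0.1],
    [0,0,0],
    [0,0,0],
  ],
  gripper=[0.5,0.5,0.5,0.5],
)

```text
t: 4.78
ee_pos: [0.5071, -0.1051, 0.0275]
eef_rot: [0.746, 0.666, 0.0, 0.0]
wrist_force: [0.3, 0.3, 0.4]
width: 0.0426
finger_force: 0.0
```

Call:
carry_out(
  delta_rot=[
    [0,0,0],
    [0,0,0],
    [0,0,0],
    [0,0,0],
    [0,0,0],
    [0,0,0],
    [0,0,0],
    [0,0,0],
  ],
  linear=[
    [0,0,0],
    [0,0,0],
    [0,0,0],
    [0,0,0],
    [0,0,0],
    [0,0,0],
    [0,0,0],
    [0,0,0],
  ],
  gripper=[0.35,0.25,0.2,0.15,0.1,0.1,0.1,0.1],
  force=25,
)

```text
t: 5.45
ee_pos: [0.5069, -0.1053, 0.0273]
eef_rot: [0.747, 0.665, -0.0, 0.0]
wrist_force: [-0.4, -1.2, 3.7]
width: 0.0119
finger_force: 26.6
```

Call:
carry_out(
  delta_rot=[
    [0,0,0],
    [0,0,0],
    [0,0,0],
    [0,0,0],
    [0,0,0],
    [0,0,0],
    [0,0,0],
  ],
  linear=[
    [0,0,-0.5],
    [0,0,-1],
    [0,0,-1.5],
    [0,0,-2],
    [0,0,-2],
    [0,0,-2],
    [0,0,0],
  ],
  gripper=[0.1,0.1,0.1,0.1,0.1,0.1,0.1],
)

```text
t: 6.03
ee_pos: [0.5084, -0.1058, 0.1208]
eef_rot: [0.746, 0.665, 0.001, 0.002]
wrist_force: [1.6, 0.2, 1.6]
width: 0.0122
finger_force: 26.3
```

Call:
carry_out(
  delta_rot=[
    [0,0,0],
    [0,0,0],
    [0,0,0],
    [0,0,0],
    [0,0,0],
    [0,0,0],
    [0,0,0],
    [0,0,0],
    [0,0,0],
    [0,0,0],
    [0,0,0],
    [0,0,0],
  ],
  linear=[
    [-0.9,0.8,0],
    [-1.8,1.5,0],
    [-2,1.8,0],
    [-2,1.8,0],
    [-2,1.8,0],
    [-2,1.8,0],
    [-2,1.8,0],
    [-1.8,1.5,0],
    [-1.5,1.2,0],
    [-0.9,0.8,0],
    [0,0,0],
    [0,0,0],
  ],
  gripper=[0.1,0.1,0.1,0.1,0.1,0.1,0.1,0.1,0.1,0.1,0.1,0.1],
)

```text
t: 7.03
ee_pos: [0.6343, -0.2906, 0.1158]
eef_rot: [0.747, 0.665, -0.0, -0.001]
wrist_force: [-0.4, -0.8, 0.3]
width: 0.0121
finger_force: 26.3
```

Call:
carry_out(
  delta_rot=[
    [0,0,0],
    [0,0,0],
    [0,0,0],
    [0,0,0],
    [0,0,0],
    [0,0,0],
    [0,0,0],
    [0,0,0],
    [0,0,0],
    [0,0,0],
  ],
  linear=[
    [0,0,1],
    [0,0,2],
    [0,0,2],
    [0,0,1.5],
    [0,0,1],
    [0,0,0.7],
    [0,0,0.5],
    [0,0,0.3],
    [0,0,0],
    [0,0,0],
  ],
  gripper=[0.1,0.1,0.1,0.1,0.1,0.1,0.1,0.1,0.1,0.1],
)

```text
t: 7.87
ee_pos: [0.6348, -0.2902, 0.0278]
eef_rot: [0.746, 0.665, 0.0, 0.0]
wrist_force: [0.2, -0.3, -0.8]
width: 0.012
finger_force: 26.3
```

Call:
carry_out(
  delta_rot=[
    [0,0,0],
    [0,0,0],
    [0,0,0],
    [0,0,0],
    [0,0,0],
  ],
  linear=[
    [0,0,0.2],
    [0,0,0.2],
    [0,0,0.1],
    [0,0,0],
    [0,0,0],
  ],
  gripper=[0.1,0.1,0.1,0.1,0.1],
)

```text
t: 8.28
ee_pos: [0.6346, -0.2901, 0.0223]
eef_rot: [0.747, 0.665, 0.0, -0.0]
wrist_force: [0.1, 0.9, 0.0]
width: 0.0122
finger_force: 26.3
```

Call:
carry_out(
  delta_rot=[
    [0,0,0],
    [0,0,0],
    [0,0,0],
    [0,0,0],
    [0,0,0],
    [0,0,0],
    [0,0,0],
    [0,0,0],
  ],
  linear=[
    [0,0,0.1],
    [0,0,0],
    [0,0,0],
    [0,0,0],
    [0,0,0],
    [0,0,0],
    [0,0,0],
    [0,0,0],
  ],
  gripper=[0.1,0.15,0.2,0.25,0.3,0.4,0.45,0.5],
)

```text
t: 8.95
ee_pos: [0.6346, -0.2901, 0.0213]
eef_rot: [0.747, 0.665, -0.0, 0.0]
wrist_force: [0.0, 0.7, 0.0]
width: 0.0429
finger_force: 0.0
```

Call:
carry_out(
  delta_rot=[
    [0,0,0],
    [0,0,0],
    [0,0,0],
    [0,0,0],
    [0,0,0],
    [0,0,0],
    [0,0,0],
    [0,0,0],
  ],
  linear=[
    [0,0,-1],
    [0,0,-2],
    [0,0,-2],
    [0,0,-2],
    [0,0,-2],
    [0,0,-2],
    [0,0,-2],
    [0,0,0],
  ],
  gripper=[0.5,0.5,0.5,0.5,0.5,0.5,0.5,0.5],
)

```text
t: 9.62
ee_pos: [0.6358, -0.2908, 0.1562]
eef_rot: [0.746, 0.665, 0.001, 0.003]
wrist_force: [0.2, -0.2, 0.4]
width: 0.0429
finger_force: 0.0
```

Call:
carry_out(
  delta_rot=[
    [0,0,0],
    [0,0,0],
    [0,0,0],
    [0,0,0],
    [0,0,0],
    [0,0,0],
    [0,0,0],
    [0,0,0],
    [0,0,0],
    [0,0,0],
    [0,0,0],
    [0,0,0],
    [0,0,0],
    [0,0,0],
    [0,0,0],
    [0,0,0],
    [0,0,0],
  ],
  linear=[
    [2.2,-1.2,0],
    [2.2,-1.2,0],
    [2.2,-1.2,0],
    [2.2,-1.2,0],
    [2.2,-1.2,0],
    [2.2,-1.2,0],
    [2.2,-1.2,0],
    [2.2,-1.2,0],
    [2.2,-1.2,0],
    [2.2,-1.2,0],
    [2.2,-1.2,0],
    [2.2,-1.2,0],
    [1,-0.3,1],
    [0.5,-0.2,1],
    [0,0,1],
    [0,0,0],
    [0,0,0],
  ],
  gripper=[0.5,0.5,0.5,0.5,0.5,0.5,0.5,0.5,0.5,0.5,0.5,0.5,0.5,0.5,0.5,0.5,0.5],
)

```text
t: 11.03
ee_pos: [0.5183, 0.0042, 0.1215]
eef_rot: [0.746, 0.665, -0.0, -0.0]
wrist_force: [0.3, -0.4, 1.1]
width: 0.0428
finger_force: 0.0
```

```bash
python3 - <<'E'
from h import *
np.set_printoptions(precision=4,suppress=True)
ims={n:get_image(n)[:,:,::-1] for n in CM}
for n in CM: cv2.imwrite(f"pics/{n}3.png",ims[n])
print(sense()['ee_pos'],sense()['joint_positions'])
out=np.hstack([cv2.resize(ims['scene'][150:250,200:300],None,fx=4,fy=4,interpolation=2),cv2.resize(ims['top'][140:240,290:390],None,fx=4,fy=4,interpolation=2)])
cv2.imwrite("pics/c5.png",out)
E
```

```text
[0.5189 0.0039 0.122 ] [-0.1497  0.3114 -0.287   0.9716 -0.      1.5363]
```

View pics/c5.png

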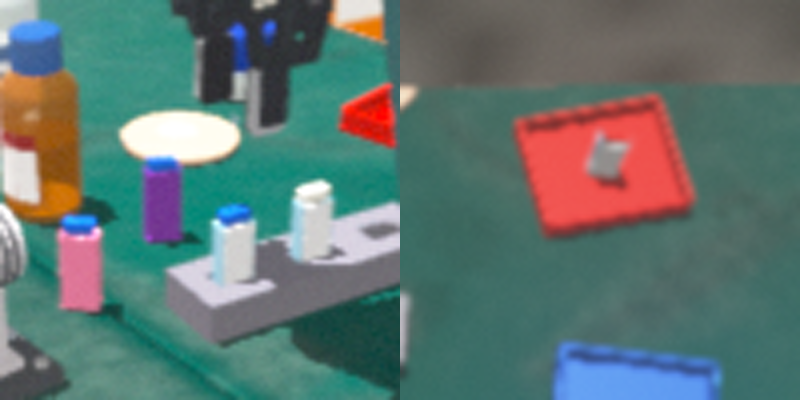

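The red cell stands in the red tray (top ~(440,180) → full-image (341,179)). The gripper is above the blue cell, so I'll descend.

Call:
carry_out(
  delta_rot=[
    [0,0,0],
    [0,0,0],
    [0,0,0],
    [0,0,0],
    [0,0,0],
    [0,0,0],
    [0,0,0],
    [0,0,0],
    [0,0,0],
  ],
  linear=[
    [0,0.1,1],
    [0,0,2],
    [0,0,2],
    [0,0,2],
    [0,0,1],
    [0,0,1],
    [0,0,0.4],
    [0,0,0],
    [0,0,0],
  ],
  gripper=[0.5,0.5,0.5,0.5,0.5,0.5,0.5,0.5,0.5],
)

```text
t: 11.88
ee_pos: [0.5197, 0.0039, 0.0274]
eef_rot: [0.747, 0.665, 0.0, 0.0]
wrist_force: [-0.1, -0.6, -0.5]
width: 0.0427
finger_force: 0.0
```

```bash
python3 - <<'E'
from h import *
np.set_printoptions(precision=4,suppress=True)
im=get_image("scene")[:,:,::-1]; print(sense()['ee_pos'],sense()['eef_rot'])
cv2.imwrite("pics/c6.png",cv2.resize(im[160:240,220:320],(800,600),interpolation=2))
p=sense()['ee_pos'];print(proj("scene",[p,[.519,.0043,.066],[.5225,.0032,.066]]))
E
```

```text
[0.5199 0.0039 0.0277] [0.7466 0.6653 0.0002 0.0003]
[[258.0426 216.7   ]
 [258.5757 202.0205]
 [257.9404 201.3268]]
```

View pics/c6.png

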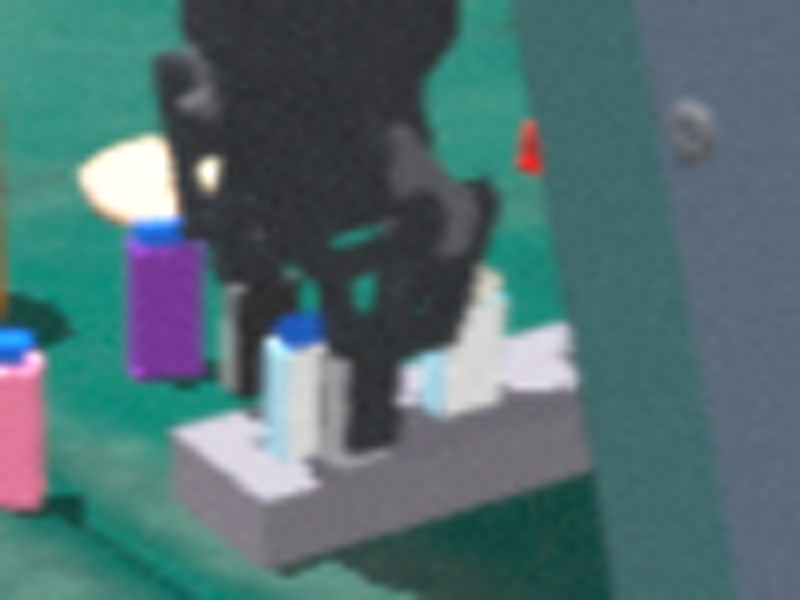

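Both fingers straddle the blue cell (stopper at crop (302,322) → (257.7,202.9), within about 1 px of prediction). I'll nudge 2 mm in closing direction, then grip and lift.

Call:
carry_out(
  delta_rot=[
    [0,0,0],
    [0,0,0],
    [0,0,0],
    [0,0,0],
    [0,0,0],
    [0,0,0],
    [0,0,0],
    [0,0,0],
    [0,0,0],
  ],
  linear=[
    [0,0.1,0],
    [0,0,0],
    [0,0,0],
    [0,0,0],
    [0,0,0],
    [0,0,0],
    [0,0,0],
    [0,0,0],
    [0,0,0],
  ],
  gripper=[0.4,0.35,0.25,0.2,0.15,0.1,0.1,0.1,0.1],
)

```text
t: 12.68
ee_pos: [0.5206, 0.0039, 0.0275]
eef_rot: [0.746, 0.665, 0.0, 0.0]
wrist_force: [-1.4, 0.3, 5.5]
width: 0.012
finger_force: 26.8
```

Call:
carry_out(
  delta_rot=[
    [0,0,0],
    [0,0,0],
    [0,0,0],
    [0,0,0],
    [0,0,0],
    [0,0,0],
    [0,0,0],
    [0,0,0],
  ],
  linear=[
    [0,0,-0.5],
    [0,0,-1],
    [0,0,-1.5],
    [0,0,-2],
    [0,0,-2],
    [0,0,-2],
    [0,0,-2],
    [0,0,0],
  ],
  gripper=[0.1,0.1,0.1,0.1,0.1,0.1,0.1,0.1],
)

```text
t: 13.35
ee_pos: [0.522, 0.0037, 0.1408]
eef_rot: [0.746, 0.665, 0.001, 0.002]
wrist_force: [1.4, -0.2, 0.2]
width: 0.012
finger_force: 26.1
```

Call:
carry_out(
  delta_rot=[
    [0,0,0],
    [0,0,0],
    [0,0,0],
    [0,0,0],
    [0,0,0],
    [0,0,0],
    [0,0,0],
    [0,0,0],
    [0,0,0],
    [0,0,0],
    [0,0,0],
    [0,0,0],
    [0,0,0],
    [0,0,0],
    [0,0,0],
    [0,0,0],
    [0,0,0],
    [0,0,0],
  ],
  linear=[
    [-1,-0.3,0],
    [-2,-0.3,0],
    [-2,-0.3,0],
    [-2,-0.3,0],
    [-2,-0.3,0],
    [-2,-0.3,0],
    [-2,-0.3,0],
    [-2,-0.3,0],
    [-2,-0.3,0],
    [-2,-0.3,0],
    [-2,-0.3,0],
    [-2,-0.3,0],
    [-2,-0.3,0],
    [-2,-0.3,0],
    [-2,-0.3,0],
    [-1.2,-0.2,0],
    [0,0,0],
    [0,0,0],
  ],
  gripper=[0.1,0.1,0.1,0.1,0.1,0.1,0.1,0.1,0.1,0.1,0.1,0.1,0.1,0.1,0.1,0.1,0.1,0.1],
)

```text
t: 14.85
ee_pos: [0.4386, -0.2907, 0.1367]
eef_rot: [0.747, 0.665, 0.0, -0.001]
wrist_force: [0.2, 0.3, -0.7]
width: 0.012
finger_force: 26.1
```

Call:
carry_out(
  delta_rot=[
    [0,0,0],
    [0,0,0],
    [0,0,0],
    [0,0,0],
    [0,0,0],
    [0,0,0],
    [0,0,0],
    [0,0,0],
    [0,0,0],
    [0,0,0],
    [0,0,0],
  ],
  linear=[
    [0,0,1],
    [0,0,2],
    [0,0,2],
    [0,0,2],
    [0,0,1.5],
    [0,0,1],
    [0,0,0.7],
    [0,0,0.5],
    [0,0,0.3],
    [0,0,0],
    [0,0,0],
  ],
  gripper=[0.1,0.1,0.1,0.1,0.1,0.1,0.1,0.1,0.1,0.1,0.1],
)

```text
t: 15.77
ee_pos: [0.4394, -0.2907, 0.0276]
eef_rot: [0.746, 0.665, 0.0, 0.0]
wrist_force: [0.4, -0.2, -0.3]
width: 0.0123
finger_force: 26.1
```

Call:
carry_out(
  delta_rot=[
    [0,0,0],
    [0,0,0],
    [0,0,0],
    [0,0,0],
    [0,0,0],
    [0,0,0],
    [0,0,0],
    [0,0,0],
    [0,0,0],
    [0,0,0],
    [0,0,0],
    [0,0,0],
    [0,0,0],
  ],
  linear=[
    [0,0,0.2],
    [0,0,0.2],
    [0,0,0.1],
    [0,0,0.1],
    [0,0,0],
    [0,0,0],
    [0,0,0],
    [0,0,0],
    [0,0,0],
    [0,0,0],
    [0,0,0],
    [0,0,0],
    [0,0,0],
  ],
  gripper=[0.1,0.1,0.1,0.1,0.1,0.1,0.15,0.2,0.25,0.3,0.4,0.45,0.5],
)

```text
t: 16.85
ee_pos: [0.4393, -0.2907, 0.0213]
eef_rot: [0.747, 0.665, 0.0, 0.0]
wrist_force: [-0.8, -0.4, -0.3]
width: 0.0429
finger_force: 0.0
```

Call:
carry_out(
  delta_rot=[
    [0,0,0],
    [0,0,0],
    [0,0,0],
    [0,0,0],
    [0,0,0],
    [0,0,0],
    [0,0,0],
  ],
  linear=[
    [0,0,-1],
    [0,0,-2],
    [0,0,-2],
    [0,0,-2],
    [0,0,-2],
    [0,0,-2],
    [0,0,0],
  ],
  gripper=[0.5,0.5,0.5,0.5,0.5,0.5,0.5],
)

```text
t: 17.43
ee_pos: [0.4404, -0.2917, 0.1346]
eef_rot: [0.746, 0.665, 0.0, 0.002]
wrist_force: [-0.9, -0.3, 0.0]
width: 0.0428
finger_force: 0.0
```

Call:
carry_out(
  delta_rot=[
    [0,0,0],
    [0,0,0],
    [0,0,0],
    [0,0,0],
    [0,0,0],
    [0,0,0],
    [0,0,0],
    [0,0,0],
    [0,0,0],
    [0,0,0],
    [0,0,0],
    [0,0,0],
    [0,0,0],
    [0,0,0],
    [0,0,0],
    [0,0,0],
  ],
  linear=[
    [1,0.2,0],
    [2,0.4,0],
    [2,0.4,0],
    [2,0.4,0],
    [2,0.4,0],
    [2,0.4,0],
    [2,0.4,0],
    [2,0.4,0],
    [2,0.4,0],
    [2,0.4,0],
    [2,0.4,0],
    [2,0.2,0],
    [1.2,0.1,0],
    [0.6,0,0],
    [0,0,0],
    [0,0,0],
  ],
  gripper=[0.5,0.5,0.5,0.5,0.5,0.5,0.5,0.5,0.5,0.5,0.5,0.5,0.5,0.5,0.5,0.5],
)

```text
t: 18.77
ee_pos: [0.5121, -0.0497, 0.131]
eef_rot: [0.746, 0.665, -0.0, -0.0]
wrist_force: [-0.4, 0.1, 0.1]
width: 0.0424
finger_force: 0.0
```

```bash
python3 - <<'E'
from h import *
np.set_printoptions(precision=4,suppress=True)
T=get_image("top")[:,:,::-1].astype(int);S=get_image("scene")[:,:,::-1];cv2.imwrite("pics/top4.png",T);cv2.imwrite("pics/scene4.png",S)
print(sense()['ee_pos'])
# non-blue pixels inside the blue tray = standing cell
b,g,r=T[...,0],T[...,1],T[...,2]
w=np.zeros(b.shape,bool);w[222:264,325:374]=True
m=(w&(abs(b-r)<45)&(r>110)); ys,xs=np.nonzero(m);print(m.sum(),xs.min(),xs.max(),ys.min(),ys.max(),xs.mean(),ys.mean(),onz("top",(xs.mean(),ys.mean()),.04))
print("pred",proj("top",[[.4395,-.291,.004],[.4395,-.291,.06]]))
E
```

```text
[ 0.5122 -0.0502  0.1312]
46 345 353 240 246 348.89130434782606 243.43478260869566 [ 0.431  -0.2847  0.04  ]
pred [[348.1375 244.5803]
 [352.4648 237.9767]][ WARN:0@3.891] global loadsave.cpp:1063 imwrite_ Unsupported depth image for selected encoder is fallbacked to CV_8U.
```

The blue cell stands in its tray near where it was put down. Next: descend on and grip the sample.

Call:
carry_out(
  delta_rot=[
    [0,0,0],
    [0,0,0],
    [0,0,0],
    [0,0,0],
    [0,0,0],
    [0,0,0],
    [0,0,0],
    [0,0,0],
    [0,0,0],
    [0,0,0],
  ],
  linear=[
    [0,0.1,1],
    [0,0,2],
    [0,0,2],
    [0,0,2],
    [0,0,1.5],
    [0,0,1],
    [0,0,0.5],
    [0,0,0.3],
    [0,0,0],
    [0,0,0],
  ],
  gripper=[0.5,0.5,0.5,0.5,0.5,0.5,0.5,0.5,0.5,0.5],
)

```text
t: 19.7
ee_pos: [0.5136, -0.0499, 0.0288]
eef_rot: [0.747, 0.665, 0.0, 0.0]
wrist_force: [0.5, -0.3, 0.1]
width: 0.043
finger_force: 0.0
```

Call:
carry_out(
  delta_rot=[
    [0,0,0],
    [0,0,0],
    [0,0,0],
    [0,0,0],
    [0,0,0],
    [0,0,0],
    [0,0,0],
    [0,0,0],
    [0,0,0],
  ],
  linear=[
    [0,0,0],
    [0,0,0],
    [0,0,0],
    [0,0,0],
    [0,0,0],
    [0,0,0],
    [0,0,0],
    [0,0,0],
    [0,0,0],
  ],
  gripper=[0.4,0.35,0.25,0.2,0.15,0.1,0.1,0.1,0.1],
)

```text
t: 20.45
ee_pos: [0.5135, -0.0496, 0.0285]
eef_rot: [0.747, 0.665, 0.0, 0.0]
wrist_force: [-1.1, 0.4, 5.5]
width: 0.0119
finger_force: 27.2
```

Call:
carry_out(
  delta_rot=[
    [0,0,0],
    [0,0,0],
    [0,0,0],
    [0,0,0],
    [0,0,0],
    [0,0,0],
    [0,0,0],
    [0,0,0],
    [0,0,0],
    [0,0,0],
    [0,0,0],
    [0,0,0],
    [0,0,0],
  ],
  linear=[
    [0,0,-0.5],
    [0,0,-1],
    [0,0,-1.5],
    [0,0,-2],
    [0,0,-2],
    [0,0,-2],
    [0,0,-2],
    [0,0,-2],
    [0,0,-2],
    [0,0,-2],
    [0,0,-1],
    [0,0,0],
    [0,0,0],
  ],
  gripper=[0.1,0.1,0.1,0.1,0.1,0.1,0.1,0.1,0.1,0.1,0.1,0.1,0.1],
)

```text
t: 21.53
ee_pos: [0.5134, -0.0496, 0.2083]
eef_rot: [0.747, 0.665, 0.0, 0.0]
wrist_force: [-0.7, -0.2, -0.5]
width: 0.0124
finger_force: 26.5
```

Call:
carry_out(
  delta_rot=[
    [0,0,-3.2],
    [0,0,-3.2],
    [0,0,0],
    [0,0,0],
    [0,0,0],
    [0,0,0],
    [0,0,0],
    [0,0,0],
    [0,0,0],
    [0,0,0],
    [0,0,0],
    [0,0,0],
    [0,0,0],
    [0,0,0],
    [0,0,0],
    [0,0,0],
    [0,0,0],
    [0,0,0],
    [0,0,0],
    [0,0,0],
  ],
  linear=[
    [0,0,0],
    [0,0,0],
    [1,0.2,0],
    [2,0.3,0],
    [2,0.3,0],
    [2,0.3,0],
    [2,0.3,0],
    [2,0.3,0],
    [2,0.3,0],
    [2,0.3,0],
    [2,0.3,0],
    [2,0.3,0],
    [2,0.3,0],
    [2,0.3,0],
    [2,0.2,0],
    [2,0.2,0],
    [1,0,0],
    [0.6,0,0],
    [0,0,0],
    [0,0,0],
  ],
  gripper=[0.1,0.1,0.1,0.1,0.1,0.1,0.1,0.1,0.1,0.1,0.1,0.1,0.1,0.1,0.1,0.1,0.1,0.1,0.1,0.1],
)

```text
t: 23.2
ee_pos: [0.553, 0.2359, 0.208]
eef_rot: [0.708, 0.706, -0.0, -0.0]
wrist_force: [0.5, 0.2, -0.3]
width: 0.0122
finger_force: 26.5
```

```bash
python3 - <<'E'
from h import *
np.set_printoptions(precision=4,suppress=True)
S=get_image("scene")[:,:,::-1];cv2.imwrite("pics/scene5.png",S);print(sense()['ee_pos'],sense()['eef_rot'])
s=sense();m=R.from_quat(s['eef_rot']).as_matrix();print(m)
E
```

```text
[0.5531 0.2356 0.2082] [ 0.7084  0.7058 -0.0002 -0.    ]
[[ 0.0038  1.     -0.0003]
 [ 1.     -0.0038 -0.0002]
 [-0.0002 -0.0003 -1.    ]]
```

Call:
carry_out(
  delta_rot=[
    [0,0,0],
    [0,0,0],
    [0,0,0],
    [0,0,0],
    [0,0,0],
    [0,0,0],
    [0,0,0],
    [0,0,0],
    [0,0,0],
    [0,0,0],
    [0,0,0],
    [0,0,0],
    [0,0,0],
    [0,0,0],
  ],
  linear=[
    [0,-0.1,1],
    [0,0,1.5],
    [0,0,1.5],
    [0,0,1.5],
    [0,0,1.5],
    [0,0,1.5],
    [0,0,1.5],
    [0,0,1.5],
    [0,0,1],
    [0,0,0.7],
    [0,0,0.4],
    [0,0,0.3],
    [0,0,0],
    [0,0,0],
  ],
  gripper=[0.1,0.1,0.1,0.1,0.1,0.1,0.1,0.1,0.1,0.1,0.1,0.1,0.1,0.1],
)

```text
t: 24.42
ee_pos: [0.5525, 0.2363, 0.0697]
eef_rot: [0.708, 0.706, 0.0, 0.0]
wrist_force: [0.1, -0.6, -0.8]
width: 0.0118
finger_force: 26.5
```

```bash
python3 - <<'E'
from h import *
np.set_printoptions(precision=4,suppress=True)
S=get_image("scene")[:,:,::-1].copy();s=sense();print(s['ee_pos'],s['eef_rot'],s['wrist_force'],s['finger_force'])
p=s['ee_pos']+[0,0,.0055]
print(proj("scene",[p,p+[0,.011,-.024],p+[0,-.011,-.024],p+[0,0,-.024]]))
o=(60,150)
out=cv2.resize(S[185:285,90:223],(798,600),interpolation=2)
for P in (p,[.552,.236-.047,.075],[.552,.236+.047,.075]):
    u=proj("scene",P)[0];cv2.drawMarker(out,(int((u[0]-90+.5)*6),int((u[1]-185+.5)*6)),(255,0,255),0,12,1)
cv2.imwrite("pics/c7.png",out)
E
```

```text
[0.5525 0.2364 0.0698] [0.7082 0.706  0.0004 0.0002] [ 0.3982  0.8606 -0.2279] 26.504689157009125
[[156.6638 224.4817]
 [152.7841 236.786 ]
 [162.8818 233.1955]
 [157.8706 234.9776]]
```

View pics/c7.png

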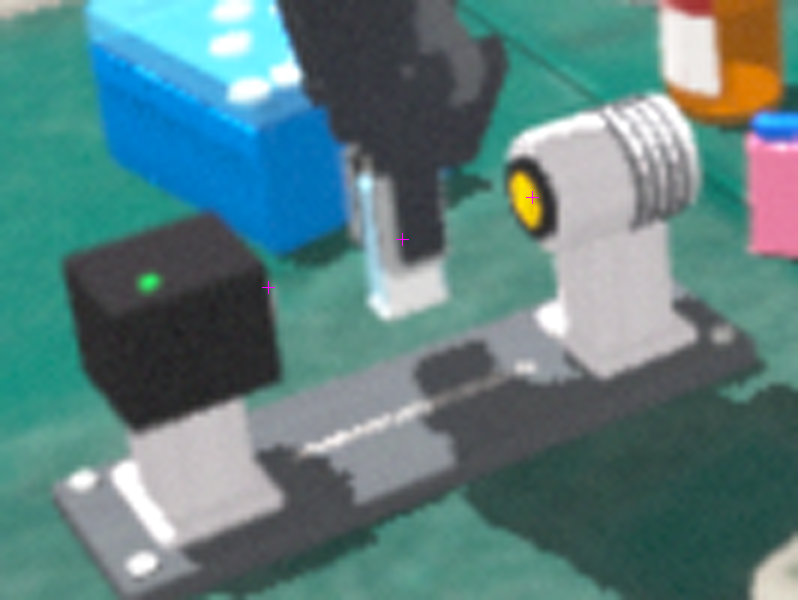

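The sample sits mid-gap and upright. Its visible bottom corner (379,309) matches the prediction (380,314), and the lens (524,198) is about 1 px from its modelled point. Handing in.

```bash
python3 - <<'E'
from plant import *
print(sense()['joint_vel'].round(3)); print(finish_job())
E
```

```text
[ 0.001 -0.002  0.001 -0.     0.001  0.   ]
the job is handed in; nothing more can be done
None
```

I handed the job in at about 24.5 s of the 72 s allowed: the red and blue cuvettes stand in their own trays, and the sample is held upright and still in the photometer's light path, about 1 mm from my measured centre (no verdict came back).

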